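# Put the parts back in their row on the bench shelf

## Task

Put the large round capacitor and the square transformer that stand on the bench back on the low shelf, each upright in the empty bay next to the one of its own kind. The four parts should finish side by side in one neat straight row, the transformer squared up with the shelf. Do not push about or tip the two already on the shelf.

Things in the scene. Friction and masses are not known exactly. Their poses are not given: they have to be found in the camera images.
- cap: large capacitor to put away: black upright cylinder 50 mm in diameter and 85 mm tall with two 8 mm brass terminals on its grey top, about 0.2 kg; origin at the centre of its underside, z up along its axis. It stands on the bench, nearer the robot than the shelf. A far slimmer one (28 mm wide, 50 mm tall) on the bench is not wanted.
- trafo: transformer to put away: black upright square block, 46 x 46 mm and 50 mm tall, with two lines of brass tags 8 mm high on its grey top, about 0.3 kg; origin at the centre of its underside, z up, x and y square to its sides. It stands on the bench, nearer the robot than the shelf, at any yaw; it and the capacitor may be on either side.
- cap_stored: equal capacitor, origin likewise, in the middle of one end bay (either end) of the shelf: a fixed low white board 110 mm deep, 346 mm long, top 50 mm above the bench, open at front, back and above. Five aluminium rails 4 mm thick, 10 mm high, running front to back, part it into four bays spaced 85 mm. Shelf position and yaw vary.
- trafo_stored: equal transformer, origin likewise, in the middle of the other end bay, 255 mm from the stored capacitor, square to the shelf: its x axis points across the board, away from the robot, its y along the row. The two middle bays are empty; their centres lie on the line between the stored parts, 85 and 170 mm from either.
Mind the look-alikes: they are no part of the job. Leave any orange look-alike of the cap alone.

How it is judged (in metres and radians):
At the end, for the whole second after the job is handed in: Both stand upright (0.1 rad), at rest, on the board (6 mm of the stored one's height), centre 65 to 105 mm from the stored one of its kind, within 15 mm front to back of the row's line, under 125 mm from each other; transformer within 0.26 rad of square to the shelf (horizontal distance between cap and cap_stored between 0.065 and 0.105 m and x of cap in the frame of trafo_stored between -0.015 and 0.015 m and z of cap in the frame of cap_stored between -0.006 and 0.006 m and angle between each of cap, trafo's own z axis and vertical below 0.1 rad and linear speed of each of cap, trafo below 0.02 m/s and horizontal distance between trafo and trafo_stored between 0.065 and 0.105 m and x of trafo in the frame of trafo_stored between -0.015 and 0.015 m and z of trafo in the frame of trafo_stored between -0.006 and 0.006 m and horizontal distance between cap and trafo below 0.125 m and (angle between the x axis of trafo and the x axis of trafo_stored, either way round below 0.26 rad or angle between the x axis of trafo and the y axis of trafo_stored, either way round below 0.26 rad)); the robot touches nothing.
It fails at once if a part already on the shelf is pushed more than 15 mm or tipped (distance of any of cap_stored, trafo_stored from where it was at the start of the episode above 0.015 m or angle between any of cap_stored, trafo_stored's own z axis and vertical above 0.3 rad).
It also fails if it takes over 61 s, if anything falls off the work surface, if the arm or the gripper's body presses on something with over 40 N, if the wrist force passes 120 N, or if a joint passes its speed limit or range.

## Robot

A 6-joint arm with a two-finger parallel gripper is mounted at the origin on the work surface. World frame = base frame: x ahead of the robot, y to its left, z up, the work surface at z = 0. Lengths are in mm, angles in rad, forces in N, time in s.
With the tool pointing down it reaches from about 400 to 925 mm from the base axis. Payload 12.5 kg.
Tool frame: the origin (TCP) lies midway between the tips of the shut fingers; the grasp point (between the pads) lies 19 mm behind it (env.grip_depth is the distance from the TCP to the grasp point, in mm); z points along the fingers, y is the line along which they close (so a half turn about z gives the same grasp; the last joint's range is limited). The gripper opens to 95 mm and grips with 3 to 60 N. Pads are 20 mm wide; open, the fingers measure 119 mm over their backs; the gripper's body (75 mm by 180 mm) begins 59 mm behind the grasp point.
Start: joints at [1.211, 0.491, 1.559, -0, 1.092, -0.106], TCP at [156.909, 605.001, 214.661] pointing down, gripper open.
Joint ranges: [-3.1, 3.1], [-0.84, 2.19], [0.05, 2.79], [-1.13, 4.28], [0.06, 2.93], [-2.69, 2.69]. Speed limits (rad/s): [2.22, 2.22, 2.79, 3.14, 3.14, 3.14].

## Interface

Orientations are given as [roll, pitch, yaw] about the fixed x, y, z axes, in that order (R = Rz(yaw) Ry(pitch) Rx(roll)).
In Python, from cell import monitor, viewer, order, env gives the robot as it stands.
- The arm moves only by the tool move_arm, never from a script. Its argument "moves" is one flat list of numbers, 4 for each row, row after row: the shift along the tool's x, y, z normalised to -1 to 1, where 1 is 0.15 m, then the turn about the tool's z normalised to -1 to 1, where 1 is pi/2 rad. A call has 1 to 10 rows; each row shifts and turns the commanded pose from where the row before left it, along the tool's axes as they then stand; what a row does not reach is not made up. A row lasts 1/8 s, in which the tool goes at most 62.5 mm and 10.7 degrees, less where a joint would pass 70% of its speed; a pose out of reach is approached as far as the arm can. A call with a number of a shift or a turn outside -1 to 1 is refused whole. A call with a gripper value outside its range is refused whole. "claw" is the finger opening in mm, from 0 to 95.1, set as the call begins (left out, the last holds). The fingers move at their own pace and stop on an object; the grip force is fixed at half the most. Time passes only in rows, so rows that do not move let the fingers close. It gives the time, the measured TCP pose, the force, the opening and the grip force at its end, in the units of the state.
- monitor.state(): the state, without advancing time (a new reading comes with each control period).
- viewer.read_camera(name): name is "scene" or "side" or "wrist"; returns the picture (480x640x3 uint8, red, green, blue); there is no depth.
- viewer.camera_info(name): a dict with "K" (3x3 intrinsics, pixels), "dist_coeffs" ([k1, k2, p1, p2, k3] as OpenCV has them; the pictures are not rectified), "camera_from_world" (4x4, takes a point from world to camera coordinates). Camera axes: x right, y down, z forward; pixel columns grow to the right and rows downward; lengths in mm; the calibration is good to about 2 mm. A picture is of the moment at which its call begins: read the wrist's pose just before it. camera_info takes no time and is no camera call; for the wrist camera it gives the pose at the moment of the call.
- order.job_done(): hands the job in; it is judged then, once.
The state is a dict: "t": time; "joints": joint angles; "qvel": joint speeds; "tau": joint torques, N m; "eef_pos": TCP position; "tcp_rot": TCP orientation; "ft_force": force on the tool from outside, world axes, zero at the start; "moment": the same for the moment, N m; "opening": opening from 0.0 (shut) to 1.0 (fully open); "grip_force": force on a finger pad.
Only numpy, scipy, OpenCV 4.12 (cv2) and the standard library are available. Lean on these libraries where they do the work, as an engineer would, in place of code of your own. Each camera call takes 0.05 s, during which the arm holds its last target. There are 200 camera calls.

## Working session

There is one attempt and no reset: what is moved stays moved. The work goes in short steps, Python scripts to look and compute and a tool call to move; the robot and the scene stay as the last step left them, time stands still between calls to the robot, and variables do not carry over. Pictures are saved under pics/ and viewed, at most 10 in all, crops included, and the job is handed in when it is done.

Besides the shell and the picture viewer there is one more tool, called after "Call:" as name(argument=value, ...) on one line, values as JSON. move_arm: Moves the arm, as the interface text tells. Scaled input: -1 to 1 covers 0.15 m each way for a shift and pi/2 rad each way for a turn. Its arguments: {"type":"object","properties":{"moves":{"type":"array"},"claw":{"type":"number"}},"required":["moves"]}

```bash
mkdir -p pics; ls; cat > h.py <<'E'
import numpy as np, cv2
from cell import monitor, viewer, order, env
def grab(n,f):
    i=viewer.camera_info(n); im=viewer.read_camera(n); cv2.imwrite('pics/'+f,im[:,:,::-1]); np.savez('pics/'+f+'.npz',K=i['K'],d=i['dist_coeffs'],T=i['camera_from_world']); return im
def ray(f,px,z):
    i=np.load('pics/'+f+'.npz'); K=i['K'];d=i['d'];T=i['T']
    u=cv2.undistortPoints(np.array(px,float).reshape(-1,1,2),K,d).reshape(-1,2)
    R=T[:3,:3];c=-R.T@T[:3,3]
    r=np.c_[u,np.ones(len(u))]@R
    return c+r*((z-c[2])/r[:,2])[:,None]
def proj(f,P):
    i=np.load('pics/'+f+'.npz'); T=i['T']
    return cv2.projectPoints(np.array(P,float).reshape(-1,1,3),cv2.Rodrigues(T[:3,:3])[0],T[:3,3],i['K'],i['d'])[0].reshape(-1,2)
E
python3 - <<'E'
from h import *
grab('scene','s1.png');grab('side','d1.png');grab('wrist','w1.png')
for n in('s1','d1','w1'):
    T=np.load(f'pics/{n}.png.npz')['T'];print(n,-T[:3,:3].T@T[:3,3])
print(monitor.state(),env.grip_depth)
E
```

```text
pics
s1 [1339.16444264 -385.89085494  726.25476786]
d1 [ 354.67573521 -456.72855142  675.12595814]
w1 [ 78.91986215 624.89705589 383.67727036]
{'t': 0.15, 'joints': array([ 1.21142632e+00,  4.91419253e-01,  1.55929931e+00, -1.44278316e-05,
        1.09169424e+00, -1.05604521e-01]), 'qvel': array([ 0.00185209, -0.00288235, -0.00040412, -0.00146726, -0.00010271,
       -0.00080211]), 'tau': array([ 1.48338360e-03, -6.12897134e+01, -2.58277488e+01,  6.92848605e-02,
        4.73290379e-02, -6.89286435e-05]), 'eef_pos': array([156.83041852, 604.82719765, 214.20062535]), 'tcp_rot': array([-3.14077573e+00, -7.37237771e-05,  2.88783379e+00]), 'ft_force': array([-0.58735085,  0.47778264, -1.01075379]), 'moment': array([-0.0252843 , -0.02478543, -0.01239464]), 'grip_force': 0.0, 'opening': 0.99741936753294} 18.8
```

View pics/s1.png

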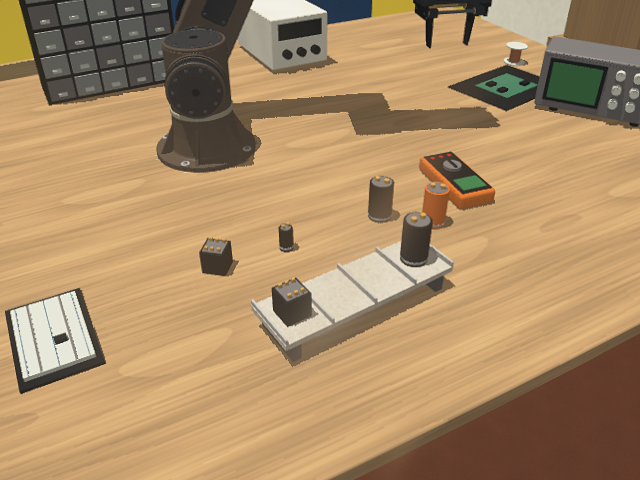

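View pics/d1.png

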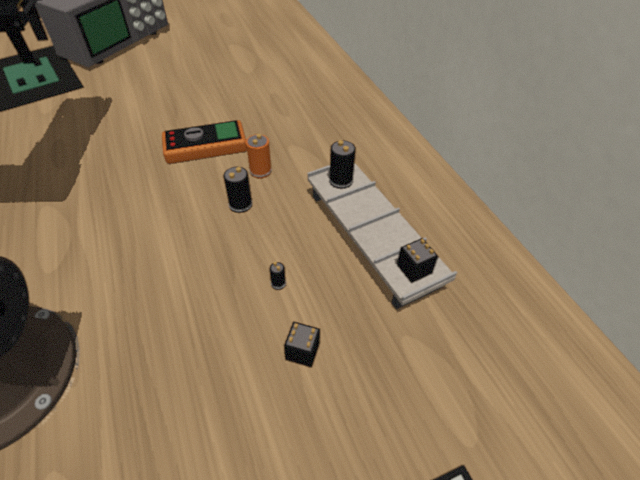

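Scene view: wanted cap at about (380,198), orange look-alike (435,205), slim one (286,237), trafo (216,257), stored cap (416,240), stored trafo (292,302). The side view agrees, with the cap at (237,190) and the trafo at (303,343). I'll enlarge both for accurate points.

```bash
python3 - <<'E'
import cv2
a=cv2.imread('pics/d1.png')[125:375,220:480]
b=cv2.imread('pics/s1.png')[170:350,190:460]
cv2.imwrite('pics/d1c.png',cv2.resize(a,(624,600),interpolation=cv2.INTER_CUBIC)) # 2.4x
cv2.imwrite('pics/s1c.png',cv2.resize(b,(783,522),interpolation=cv2.INTER_CUBIC)) #2.9x
E
```

```text
(no output)
```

View pics/d1c.png

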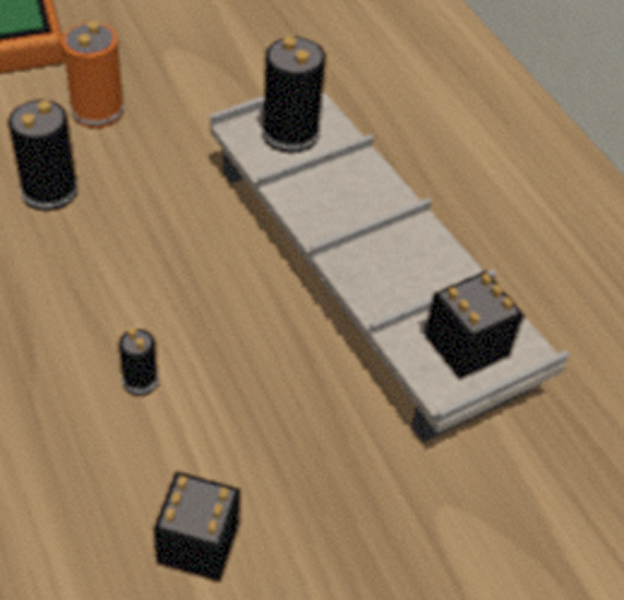

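View pics/s1c.png

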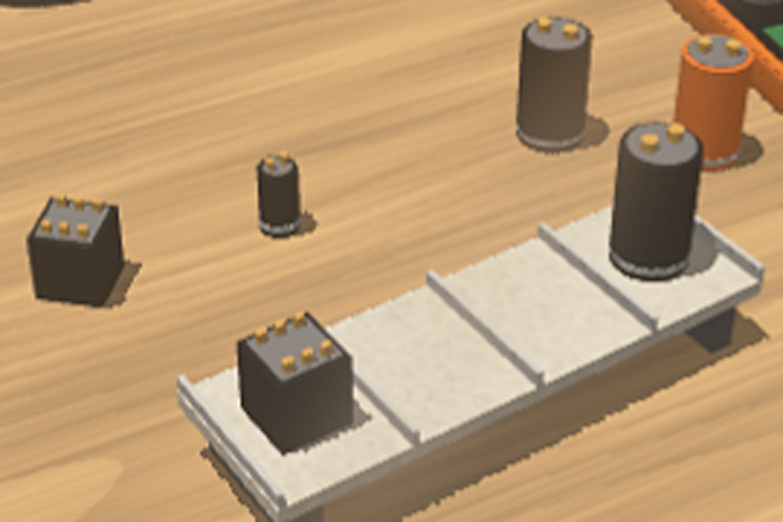

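```bash
python3 - <<'E'
from h import *
D=lambda p:np.array(p)/2.4+[220,125]-.3
S=lambda p:np.array(p)/2.9+[190,170]-.3
for n,z,d,s in [('cap',85,[[39,119]],[[556,35]]),('capst',135,[[295,57]],[[660,145]]),
 ('tr',50,[[178,474],[239,487],[227,541],[157,521]],[[48,198],[118,207],[103,245],[30,237]]),
 ('trst',100,[[430,292],[487,272],[521,318],[467,346]],[[238,347],[308,314],[352,357],[283,383]])]:
    for f,p in(('d1.png',D(d)),('s1.png',S(s))):
        P=ray(f,p,z);e=np.diff(np.r_[P,P[:1]],axis=0)
        print(n,f,P.mean(0).round(1),np.linalg.norm(e,axis=1).round(),np.degrees(np.arctan2(e[:,1],e[:,0])).round())
for f,p in(('d1.png',D([[213,126],[260,182],[312,248],[372,326],[435,415]])),('s1.png',S([[280,505],[415,440],[540,382],[655,325],[760,280]]))):
    P=ray(f,p,60);print(f,P.round())
st=monitor.state();print(st['t'])
E
```

```text
cap d1.png [465.3 219.8  85. ] [0.] [0.]
cap s1.png [465.5 220.6  85. ] [0.] [0.]
capst d1.png [665.4 158.2 135. ] [0.] [0.]
capst s1.png [667.5 160.3 135. ] [0.] [0.]
tr d1.png [ 467.1 -140.1   50. ] [41. 39. 47. 36.] [ -36. -124.  141.   48.]
tr s1.png [ 466.6 -139.5   50. ] [48. 40. 48. 41.] [  50.  -35. -128.  145.]
trst d1.png [688.1 -95.6 100. ] [46. 44. 47. 50.] [   1.  -90. -172.   90.]
trst s1.png [694.1 -92.5 100. ] [46. 43. 41. 38.] [  99.    7.  -88. -166.]
d1.png [[ 605.  185.   60.]
 [ 615.  108.   60.]
 [ 624.   27.   60.]
 [ 632.  -58.   60.]
 [ 637. -142.   60.]]
s1.png [[ 758. -133.   60.]
 [ 749.  -49.   60.]
 [ 741.   35.   60.]
 [ 731.  120.   60.]
 [ 727.  200.   60.]]
0.15
```

```bash
cat >> h.py <<'E'
from scipy.spatial.transform import Rotation as Ro
def plan(x,y,z,yawdeg):
    s=monitor.state();p=s['eef_pos'];R=Ro.from_euler('xyz',s['tcp_rot']).as_matrix()
    yaw=np.degrees(s['tcp_rot'][2]);dl=R.T@(np.array([x,y,z])-p)
    t=-((yawdeg-yaw+180)%360-180)
    print('t',round(s['t'],2),'tcp',p.round(1),'yaw',round(yaw,1),'shift units',(dl/150).round(3),'turn units',round(t/90,3),'F',s['ft_force'].round(1),'op',s['opening'],'gf',s['grip_force'])
E
python3 - <<'E'
from h import *
D=lambda p:np.array(p)/2.4+[220,125]-.3
print(ray('d1.png',D([[93,38]]),85),ray('d1.png',D([[137,338]]),50))
plan(465.4,220.2,200,0)
E
```

```text
[[538.84326469 306.32236877  85.        ]] [[473.24465814   2.65756857  50.        ]]
t 0.15 tcp [156.8 604.8 214.2] yaw 165.5 shift units [-2.635 -1.966  0.096] turn units 1.838 F [-0.6  0.5 -1. ] op 0.99741936753294 gf 0.0
```

Call:
move_arm(moves=[-0.264,-0.197,0,0,-0.264,-0.197,0,0,-0.264,-0.197,0,0,-0.264,-0.197,0,0,-0.264,-0.197,0,0,-0.264,-0.197,0,0,-0.264,-0.197,0,0,-0.264,-0.197,0,0,-0.264,-0.197,0,0,-0.264,-0.197,0,0], claw=95)

```text
t: 1.4
eef_pos: [466.8, 218.1, 214.6]
tcp_rot: [3.142, -0.0, 2.888]
ft_force: [0.1, 0.3, -0.0]
opening: 0.994
grip_force: 0.0
```

Call:
move_arm(moves=[0,0,0,0.1,0,0,0,0.1,0,0,0,0.1,0,0,0,0.1,0,0,0,0.1,0,0,0,0.1,0,0,0,0.1,0,0,0,0.078,0,0,0,0])

```text
t: 2.52
eef_pos: [465.9, 219.5, 214.5]
tcp_rot: [-3.141, -0.0, 1.667]
ft_force: [-0.0, -1.1, 0.5]
opening: 0.996
grip_force: 0.0
```

```bash
python3 - <<'E'
from h import *
plan(465.4,220.2,31,95.5)
grab('wrist','w2.png')
print(proj('w2.png',[[465.4,220.2,85]]))
plan(465.4,220.2,31,95.5)
E
```

```text
t 2.52 tcp [465.9 219.5 214.5] yaw 95.5 shift units [ 0.005 -0.003  1.223] turn units -0.0 F [-0.  -1.1  0.5] op 0.9964007046924457 gf 0.0
[[313.31418744 230.839185  ]]
t 2.58 tcp [466.  219.5 214.6] yaw 95.6 shift units [ 0.005 -0.003  1.224] turn units 0.001 F [ 0.1 -0.   0.4] op 1.0031051735643954 gf 0.0
```

View pics/w2.png

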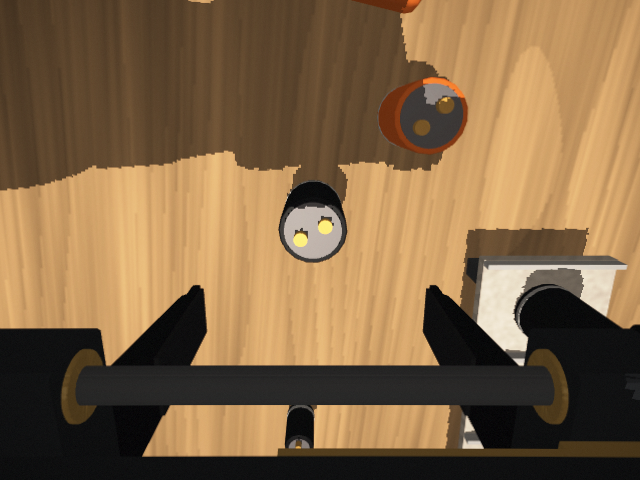

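The cap's top centre is at (313,231) in the wrist image, exactly as predicted. The fingers straddle it, so I'll descend and grip.

Call:
move_arm(moves=[0,0,0.25,0,0,0,0.25,0,0,0,0.25,0,0,0,0.25,0,0,0,0.15,0,0,0,0.07,0,0,0,0,0])

```text
t: 3.45
eef_pos: [466.0, 219.6, 31.5]
tcp_rot: [-3.141, 0.0, 1.667]
ft_force: [0.6, -0.0, 0.0]
opening: 0.997
grip_force: 0.0
```

Call:
move_arm(moves=[0,0,0,0,0,0,0,0,0,0,0,0,0,0,0,0,0,0,0,0,0,0,0,0,0,0,0,0], claw=40)

```text
t: 4.32
eef_pos: [465.9, 219.5, 31.7]
tcp_rot: [-3.141, -0.0, 1.666]
ft_force: [-1.3, -1.7, 3.7]
opening: 0.522
grip_force: 30.0
```

Call:
move_arm(moves=[0,0,-0.1,0,0,0,-0.2,0,0,0,-0.2,0,0,0,-0.1,0,0,0,0,0])

```text
t: 4.95
eef_pos: [466.4, 219.7, 122.5]
tcp_rot: [3.14, -0.001, 1.666]
ft_force: [-0.4, 0.4, -2.7]
opening: 0.521
grip_force: 30.0
```

```bash
python3 - <<'E'
from h import *
plan(475.2,93.7,121,95.5); plan(674.7,74.5,121,95.5)
E
```

```text
t 4.95 tcp [466.4 219.7 122.5] yaw 95.4 shift units [-0.841 -0.021  0.01 ] turn units -0.001 F [-0.4  0.4 -2.7] op 0.5212586552535088 gf 29.999733567237854
t 4.95 tcp [466.4 219.7 122.5] yaw 95.4 shift units [-1.095  1.291  0.012] turn units -0.001 F [-0.4  0.4 -2.7] op 0.5212586552535088 gf 29.999733567237854
```

Call:
move_arm(moves=[-0.15,0,0,0,-0.25,0,0,0,-0.25,0,0,0,-0.25,0,0,0,-0.195,0,0,0,0,0,0,0])

```text
t: 5.7
eef_pos: [481.4, 54.6, 120.6]
tcp_rot: [-3.14, -0.0, 1.663]
ft_force: [-0.7, -0.2, -2.0]
opening: 0.525
grip_force: 30.0
```

Call:
move_arm(moves=[0,0.15,0,0,0,0.25,0,0,0,0.25,0,0,0,0.25,0,0,0,0.2,0,0,0,0.12,0,0,0,0.071,0,0,0,0,0,0,0,0,0,0])

```text
t: 6.82
eef_pos: [673.6, 74.6, 121.4]
tcp_rot: [-3.141, -0.0, 1.666]
ft_force: [-0.0, -1.2, -1.8]
opening: 0.52
grip_force: 30.0
```

```bash
python3 - <<'E'
from h import *
plan(674.7,74.5,82,95.5)
ims=[]
grab('side','d2.png');grab('wrist','w3.png')
# finer look at stored parts
a=cv2.imread('pics/d2.png')[120:320,290:470]
b=cv2.imread('pics/w3.png')
cv2.imwrite('pics/m2.png',np.hstack([cv2.resize(a,(432,480),interpolation=cv2.INTER_CUBIC),cv2.resize(b,(368,276)) if 0 else np.vstack([cv2.resize(b,(368,276)),np.zeros((204,368,3),np.uint8)])]))
P=[[674.7,74.5,125+39],[666.5,159,135],[691,-94.5,100],[682.8,-10,50]]
print(proj('d2.png',P),proj('w3.png',P))
E
```

```text
t 6.83 tcp [673.6  74.6 121.4] yaw 95.4 shift units [-0.002  0.007  0.263] turn units -0.001 F [-0.  -1.2 -1.8] op 0.5198690854158442 gf 29.999717473983765
[[368.0053823  161.81225977]
 [342.95557805 148.06177547]
 [419.25272198 251.36359861]
 [386.73313103 236.49642204]] [[316.21608078 364.37654741]
 [315.95295741 102.52204552]
 [315.6283095  556.70011637]
 [315.4176221  381.49659151]]
```

View pics/m2.png

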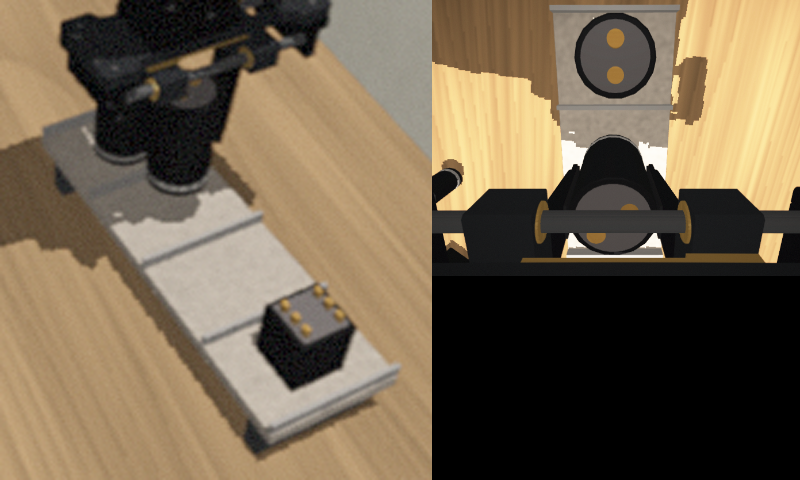

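The wrist view shows the stored cap at (318,97), predicted (316,102), and the rails are square to the tool. The held cap sits on the row line over its bay, so I'll lower it and release.

Call:
move_arm(moves=[0,0,0.1,0,0,0,0.08,0,0,0,0.05,0,0,0,0.025,0,0,0,0.008,0,0,0,0,0,0,0,0,0])

```text
t: 7.8
eef_pos: [674.5, 74.4, 82.5]
tcp_rot: [3.141, -0.0, 1.666]
ft_force: [-0.0, 0.3, -1.5]
opening: 0.521
grip_force: 30.0
```

Call:
move_arm(moves=[0,0,0.006,0,0,0,0,0,0,0,0,0])

```text
t: 8.18
eef_pos: [674.6, 74.4, 81.8]
tcp_rot: [3.141, -0.0, 1.666]
ft_force: [-0.2, -1.1, 4.0]
opening: 0.52
grip_force: 30.0
```

Call:
move_arm(moves=[0,0,0,0,0,0,0,0,0,0,0,0,0,0,0,0,0,0,0,0,0,0,0,0], claw=80)

```text
t: 8.93
eef_pos: [674.4, 74.4, 81.3]
tcp_rot: [3.142, -0.0, 1.666]
ft_force: [-0.4, -0.0, 0.3]
opening: 0.839
grip_force: 0.0
```

Call:
move_arm(moves=[0,0,-0.1,0,0,0,-0.25,0,0,0,-0.25,0,0,0,-0.25,0,0,0,-0.1,0,0,0,0,0])

```text
t: 9.68
eef_pos: [674.5, 74.4, 224.5]
tcp_rot: [3.14, 0.0, 1.666]
ft_force: [0.1, -0.3, -0.1]
opening: 0.842
grip_force: 0.0
```

```bash
python3 - <<'E'
from h import *
plan(466.8,-139.8,215,95.5)
plan(466.8,-139.8,215,52.5)
E
```

```text
t 9.68 tcp [674.5  74.4 224.5] yaw 95.4 shift units [-1.29  -1.514  0.061] turn units -0.001 F [ 0.1 -0.3 -0.1] op 0.8423775854758192 gf 0.0
t 9.68 tcp [674.5  74.4 224.5] yaw 95.4 shift units [-1.29  -1.514  0.061] turn units 0.477 F [ 0.1 -0.3 -0.1] op 0.8423775854758192 gf 0.0
```

Call:
move_arm(moves=[-0.161,-0.189,0,0,-0.161,-0.189,0,0,-0.161,-0.189,0,0,-0.161,-0.189,0,0,-0.161,-0.189,0,0,-0.161,-0.189,0,0,-0.161,-0.189,0,0,-0.161,-0.189,0,0,0,0,0,0], claw=95)

```text
t: 10.8
eef_pos: [465.2, -140.4, 222.6]
tcp_rot: [-3.139, -0.001, 1.663]
ft_force: [0.8, 0.0, -0.5]
opening: 0.998
grip_force: 0.0
```

Call:
move_arm(moves=[0,0,0,0.1,0,0,0,0.1,0,0,0,0.1,0,0,0,0.1,0,0,0,0.077,0,0,0,0,0,0,0,0])

```text
t: 11.68
eef_pos: [467.0, -139.1, 223.2]
tcp_rot: [-3.141, 0.0, 0.919]
ft_force: [-0.2, 0.4, -0.1]
opening: 1.001
grip_force: 0.0
```

```bash
python3 - <<'E'
from h import *
grab('wrist','w4.png');print(proj('w4.png',[[466.8,-139.8,50]]))
plan(466.8,-139.8,16,52.5)
E
```

```text
[[314.29806017 219.11226182]]
t 11.72 tcp [ 467.  -139.2  223.4] yaw 52.7 shift units [-0.004  0.003  1.382] turn units 0.002 F [-0.3  0.1  0.9] op 1.001249873240469 gf 0.0
```

View pics/w4.png

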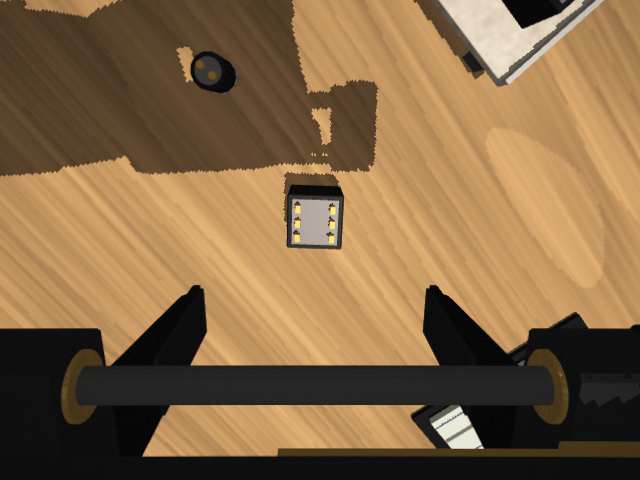

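The trafo's top is centred at (315,221), predicted (314,219), and within about 1° of square to the fingers. Descending to grip it.

Call:
move_arm(moves=[0,0,0.25,0,0,0,0.25,0,0,0,0.25,0,0,0,0.25,0,0,0,0.2,0,0,0,0.12,0,0,0,0.056,0,0,0,0,0])

```text
t: 12.72
eef_pos: [466.9, -139.4, 17.2]
tcp_rot: [-3.141, 0.0, 0.917]
ft_force: [-0.4, -0.3, 0.9]
opening: 1.001
grip_force: 0.0
```

Call:
move_arm(moves=[0,0,0,0,0,0,0,0,0,0,0,0,0,0,0,0,0,0,0,0,0,0,0,0,0,0,0,0], claw=36)

```text
t: 13.6
eef_pos: [466.9, -139.4, 17.4]
tcp_rot: [-3.141, -0.0, 0.916]
ft_force: [-0.7, 0.7, 1.4]
opening: 0.488
grip_force: 29.7
```

Call:
move_arm(moves=[0,0,-0.1,0,0,0,-0.2,0,0,0,-0.2,0,0,0,-0.1,0,0,0,0,0])

```text
t: 14.22
eef_pos: [467.3, -139.5, 108.8]
tcp_rot: [3.139, -0.001, 0.916]
ft_force: [-0.4, 0.1, -2.4]
opening: 0.488
grip_force: 29.7
```

Call:
move_arm(moves=[0,0,0,-0.1,0,0,0,-0.1,0,0,0,-0.1,0,0,0,-0.1,0,0,0,-0.077,0,0,0,0,0,0,0,0])

```text
t: 15.1
eef_pos: [466.7, -139.4, 107.1]
tcp_rot: [-3.141, -0.0, 1.663]
ft_force: [0.6, -0.1, -2.4]
opening: 0.483
grip_force: 29.7
```

```bash
python3 - <<'E'
from h import *
plan(682.8,-10,107,95.5)
E
```

```text
t 15.1 tcp [ 466.7 -139.4  107.1] yaw 95.3 shift units [ 0.726  1.514 -0.   ] turn units -0.002 F [ 0.6 -0.1 -2.4] op 0.48291537954996105 gf 29.705959260463715
```

Call:
move_arm(moves=[0.15,0,0,0,0.2,0,0,0,0.2,0,0,0,0.126,0,0,0,0.05,0,0,0,0,0,0,0])

```text
t: 15.85
eef_pos: [456.7, -31.0, 107.4]
tcp_rot: [3.141, -0.0, 1.666]
ft_force: [-0.1, -0.7, -2.8]
opening: 0.487
grip_force: 29.7
```

Call:
move_arm(moves=[0,0.15,0,0,0,0.25,0,0,0,0.25,0,0,0,0.25,0,0,0,0.25,0,0,0,0.2,0,0,0,0.114,0,0,0,0.05,0,0,0,0,0,0,0,0,0,0])

```text
t: 17.1
eef_pos: [682.0, -9.8, 107.3]
tcp_rot: [-3.141, -0.0, 1.665]
ft_force: [-0.7, 0.4, -2.9]
opening: 0.485
grip_force: 29.7
```

```bash
python3 - <<'E'
from h import *
plan(682.8,-10,67.4,95.5)
grab('side','d3.png');grab('wrist','w5.png')
a=cv2.imread('pics/d3.png')[120:320,290:470]
b=cv2.imread('pics/w5.png')
cv2.imwrite('pics/m3.png',np.hstack([cv2.resize(a,(432,480),interpolation=cv2.INTER_CUBIC),np.vstack([cv2.resize(b,(368,276)),np.zeros((204,368,3),np.uint8)])]))
print(proj('w5.png',[[674.7,74.5,135]]))
E
```

```text
t 17.1 tcp [682.   -9.8 107.3] yaw 95.4 shift units [-0.002  0.005  0.266] turn units -0.001 F [-0.7  0.4 -2.9] op 0.4854341955318185 gf 29.70606654882431
[[315.29571998 102.00389311]]
```

View pics/m3.png

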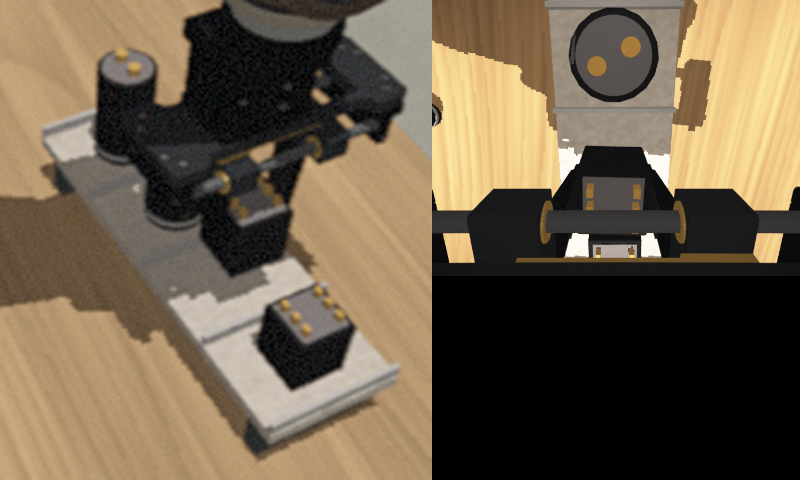

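The cap stands in its bay at (614,55) in the composite. The held trafo lines up with the row (about x=613) and is square to the rails, so I'll lower it.

Call:
move_arm(moves=[0,0,0.1,0,0,0,0.08,0,0,0,0.05,0,0,0,0.025,0,0,0,0.01,0,0,0,0.003,0,0,0,0,0,0,0,0,0])

```text
t: 18.2
eef_pos: [682.8, -9.5, 67.5]
tcp_rot: [3.141, 0.0, 1.666]
ft_force: [0.5, -0.3, -1.4]
opening: 0.483
grip_force: 29.7
```

Touching down: the force fell from -2.9 to -1.4 N. A hair lower, then release and lift.

Call:
move_arm(moves=[0,0,0.004,0,0,0,0,0,0,0,0,0])

```text
t: 18.58
eef_pos: [682.8, -9.5, 67.4]
tcp_rot: [3.141, 0.0, 1.666]
ft_force: [-2.2, 0.1, 5.3]
opening: 0.485
grip_force: 29.7
```

Call:
move_arm(moves=[0,0,0,0,0,0,0,0,0,0,0,0,0,0,0,0,0,0,0,0,0,0,0,0], claw=75)

```text
t: 19.32
eef_pos: [682.7, -9.5, 66.6]
tcp_rot: [3.142, -0.0, 1.666]
ft_force: [0.5, -0.8, 0.3]
opening: 0.794
grip_force: 0.0
```

Call:
move_arm(moves=[0,0,-0.1,0,0,0,-0.25,0,0,0,-0.25,0,0,0,-0.25,0,0,0,-0.15,0,0,-0.3,0,0,0,-0.3,0,0,0,-0.3,0,0,0,0,0,0,0,0,0,0])

```text
t: 20.58
eef_pos: [549.1, -22.4, 217.7]
tcp_rot: [3.139, 0.0, 1.666]
ft_force: [-0.5, -0.3, 0.6]
opening: 0.787
grip_force: 0.0
```

```bash
python3 - <<'E'
from h import *
plan(682.8,-10,67.4,95.5)
grab('side','d4.png');grab('scene','s4.png')
a=cv2.imread('pics/d4.png')[125:305,300:465]
b=cv2.imread('pics/s4.png')[195:365,245:465]
cv2.imwrite('pics/m4.png',np.hstack([cv2.resize(a,(396,432),interpolation=cv2.INTER_CUBIC),cv2.resize(b,(396,306),interpolation=cv2.INTER_CUBIC)[:306]if 0 else cv2.copyMakeBorder(cv2.resize(b,(396,306),interpolation=cv2.INTER_CUBIC),0,126,0,0,0)]))
P=[[674.6,74.4,135],[682.8,-9.5,100],[666.5,159,135],[691,-94.5,100]]
print((proj('d4.png',P)-[300,125])*2.4,(proj('s4.png',P)-[245,195])*1.8+[396,0])
E
```

```text
t 20.57 tcp [549.1 -22.4 217.7] yaw 95.4 shift units [-0.002  0.893  1.004] turn units -0.001 F [-0.5 -0.3  0.6] op 0.7870924091892522 gf 0.0
[[159.53949417 118.39281993]
 [216.40922329 222.656704  ]
 [103.09338733  55.34826114]
 [286.20653275 303.27263666]] [[633.70347514  73.4599153 ]
 [557.38589974 135.47497426]
 [704.39011628  44.29334418]
 [476.1103605  170.22791643]]
```

View pics/m4.png

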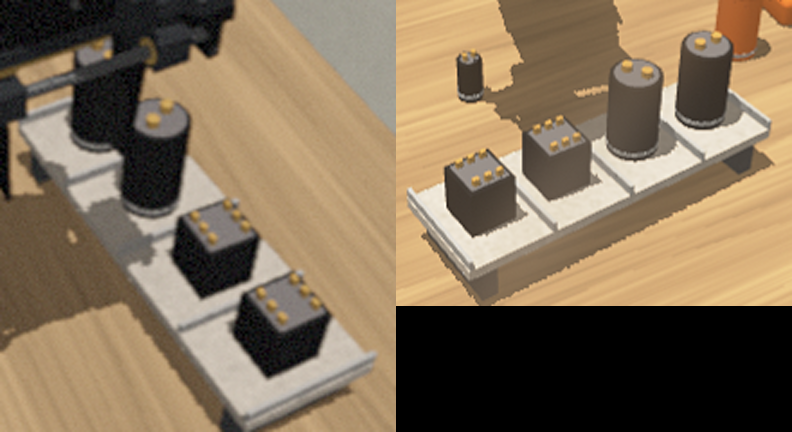

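Both views show all four parts upright in one straight row, each in its own bay, with the trafo squared up. The tops fall where predicted: cap (635,73), trafo (557,136). The arm is clear, so I'll hand the job in.

```bash
python3 -c "
from h import *
print(order.job_done())"
```

```text
the job is handed in; nothing more can be done
None
```

The cap and the trafo each stand upright on the shelf beside their own kind, all four parts in one straight row with the trafo square, and the job was handed in at about 21 s; the hand-in returned no verdict.

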